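# Draw out and lock the pet-shop display bar, then hang the stick bridges

### The job

Set up the pull-out display bar: pull the detent pin right out of the slide, draw the slide out towards the robot until its hole lies over the stand's front hole, and push the pin fully home through both, knob down on the slide. Then hang every wooden stick bridge that is on the table over the bar, side by side, straddling it with a leg on each side and hanging freely, and do not push or knock over the other goods.

Things in the scene. Friction and masses are not known exactly. Their poses are not given: they have to be found in the camera images.
- hole_in (a point): Centre of the mouth of the rear (pushed-in) of two vertical 15 mm through holes in the fixed stand's dark steel beam (190 x 60 x 25 mm, along stand x); on the beam's top, 25 mm above the table. Stand axes: +x from its front (robot) end to its rear, +y to the side of the hanging bar, z up. At the start the pin is through the slide and this hole.
- hole_out (a point): Centre of the mouth (25 mm above the table) of the front, drawn-out hole of the stand, 110 mm towards the robot from the rear hole (stand -x). 15 mm wide.
- pin_rest (a point): Centre of the top of the pin rest, a black upright block 40 x 40 x 60 mm at the front end of the stand with a vertical through hole of 16 mm in which the pin can stand loosely meanwhile, its knob on the block; 60 mm above the table, 190 mm from the rear hole along stand -x.
- stand: The fixed stand (does not move during the work); origin on the table under the rear hole, axes as told at hole_in. A low wire grid 125 mm high stands 40 mm behind the bar's pushed-in place (stand y 83 to 297 mm), so that nothing can be hung there.
- slide_hole (a point): Centre of the top of the slide's hole. The slide is an aluminium block 60 (x) x 56 (y) x 33 mm whose top is 60 mm above the table; it runs on the beam along stand x. Its vertical through hole is 14 mm wide; a sprung ball in its wall, about 15 mm down from the top, catches the pin's groove. Axes parallel to the stand's.
- slide (a joint): Travel of the slide (m): 0 pushed in, slide hole over the rear hole; 0.110 drawn out towards the robot (stand -x), slide hole over the front hole. Range -0.004 to 0.128. Slides with about 2 N of friction and stays where it is left; it is locked while the pin is through.
- slide_grip (a point): Grip point on the slide's black upright grip tab: 12 mm thick along stand x, 32 mm wide along y, its top at 100 mm above the table; this point lies at 85 mm, 62 mm to the -y side of the slide's hole. Pinch it along x from above and move it along stand x.
- bar_mid (a point): Middle of the usable length of the steel hanging bar, on the bar's TOP line, 126 mm above the table. The bar (16 mm thick) is horizontal along stand y, is carried by the slide and moves with it; usable from y -0.11 to +0.105 m about this point (a post at its -y end, 115 mm from here, and a 22 mm end knob at its +y end, 107 mm from here).
- pin_knob (a point): Middle of the detent pin's black round knob (26 mm wide, 40 mm tall), on the pin's axis; z points from tip to knob. The knob's underside is 20 mm below this point, the tip 75 mm. Fully home, or standing in the rest, the knob sits on the top and this point is 80 mm above the table. Pulling it out or pushing it in takes some 6 to 15 N; its weight does not take it in.
- pin_tip (a point): Tip of the pin: steel shaft 12 mm in diameter and 55 mm long below the knob, the last 8 mm tapered to 5 mm; a 10 mm long groove 35 to 45 mm above the tip. Fully home the tip is 5 mm above the table.
- bridge1_mid (a point): One of two or three like wooden stick bridges (absent: None): rigid arch 62 mm wide (x), 52 long (y, along its sticks), 61 high, legs 10 thick, 42 apart. Two inner sticks leave a 21 mm channel for the bar under the crown. This point: middle, 30 mm above the feet, z to the crown. Pinch it across the legs' outside (along x). Hung, the crown's underside, 22 mm above this point, rests on the bar.
- bridge2_mid (a point): One of two or three like wooden stick bridges (absent: None): rigid arch 62 mm wide (x), 52 long (y, along its sticks), 61 high, legs 10 thick, 42 apart. Two inner sticks leave a 21 mm channel for the bar under the crown. This point: middle, 30 mm above the feet, z to the crown. Pinch it across the legs' outside (along x). Hung, the crown's underside, 22 mm above this point, rests on the bar.
- bridge3_mid (a point): One of two or three like wooden stick bridges (absent: None): rigid arch 62 mm wide (x), 52 long (y, along its sticks), 61 high, legs 10 thick, 42 apart. Two inner sticks leave a 21 mm channel for the bar under the crown. This point: middle, 30 mm above the feet, z to the crown. Pinch it across the legs' outside (along x). Hung, the crown's underside, 22 mm above this point, rests on the bar.
- bridge4_mid (a point): One of two or three like wooden stick bridges (absent: None): rigid arch 62 mm wide (x), 52 long (y, along its sticks), 61 high, legs 10 thick, 42 apart. Two inner sticks leave a 21 mm channel for the bar under the crown. This point: middle, 30 mm above the feet, z to the crown. Pinch it across the legs' outside (along x). Hung, the crown's underside, 22 mm above this point, rests on the bar.
- bowl: White feeding bowl, 90 mm wide, 38 mm tall; bystander; origin under its centre.
- jar: Clear pot with a lid, 60 mm wide, 60 mm tall; bystander.
- tin: Low tin, 68 mm wide, 55 mm tall; bystander.
- carton: Small cardboard carton 60 x 80 x 45 mm; bystander.
Not all that is in view belongs to the job. There is more than one size of the part that bears pin_knob; the job needs the smallest.

How it is judged:
By the outcome, as a careful person would: the job done as asked, in the order asked, and still so for the second after the job is handed in, with the robot touching nothing.
Of bridge1, bridge2, bridge3, bridge4 only 2 to 3 are there at a start; the rules pass over those that are not, and their reading is None.
At some moment in a run one of bridge1, bridge2, bridge3, bridge4 may be knocked a few centimetres aside while the robot is not near it.
It also fails if it takes over 210 s, if anything falls off the work surface, if the arm or the gripper's body presses on something with over 40 N, if the wrist force passes 120 N, or if a joint passes its speed limit or range.

### The arm

A 7-joint arm with a two-finger parallel gripper is mounted at the origin on the work surface. World frame = base frame: x ahead of the robot, y to its left, z up, the work surface at z = 0. Lengths are in m, angles in degrees, forces in N, time in s.
With the tool pointing down it reaches from about 0.425 to 0.875 m from the base axis. Payload 4.7 kg.
Tool frame: the origin (TCP) lies between the finger pads; the fingertips stand 19 mm ahead of it and the grasp point (between the pads) is the TCP; x points along the fingers, z is the direction in which the jaws open and shut, and the axes are right-handed (so a half turn about x gives the same grasp; the last joint's range is limited). The gripper opens to 87 mm and grips with 3 to 60 N. Pads are 19 mm wide; open, the fingers measure 117 mm over their backs; the gripper's body (75 mm by 190 mm) begins 51 mm behind the grasp point.
Start: joints at [-62.389, 18.392, -4.016, 83.108, 1.295, 78.541, -3.26], TCP at [0.293, 0.58, 0.242] pointing down, gripper open.
Joint ranges: [-163.93, 163.93], [-17.29, 119.83], [-79.2, 71.16], [3.27, 140.29], [-89.18, 269.18], [5.43, 117.66], [-154.24, 154.24]. Speed limits (degrees/s): [147.25, 147.25, 180, 180, 180, 180, 180].

### API

Orientations are given as [roll, pitch, yaw] about the fixed x, y, z axes, in that order (R = Rz(yaw) Ry(pitch) Rx(roll)).
In Python, from cell import monitor, read_camera, camera_model, env, regions_of gives the robot as it stands. The module is installed in compiled form; this text tells all that it offers.
- The arm moves only by the tool step_arm, never from a script. Its argument "deltas" is a list of rows, each a list of 5 numbers: the gripper's target within -1 to 1 (fully open at 1, half-way at 0, shut at -1), then the shift along the tool's x, y, z in m, then the turn about the tool's x in degrees. A call has 1 to 12 rows; each row is the pose to reach, as a shift and turn from the pose commanded when the call began, along the tool's axes at that moment; what a row does not reach only later rows make up. A row lasts 1/8 s, in which the tool goes at most 62.5 mm and 10.7 degrees, less where a joint would pass 70% of its speed; a pose out of reach is approached as far as the arm can. A call with a gripper value outside its range is refused whole. The fingers move at their own pace and stop on an object; "newtons" is the grip in N (left out, the last holds). Time passes only in rows, so rows that repeat a pose let the fingers close. It gives the time, the measured TCP pose, the force and the opening at its end, in the units of the state.
- monitor.get_obs(): the state, without advancing time (a new reading comes with each control period).
- read_camera(name): name is "scene" or "top" or "wrist"; returns (picture, depth): 400x640x3 uint8, red, green, blue; 400x640 float32, m along the optical axis (not along the pixel's ray), 0 where there is no reading.
- camera_model(name): a dict with "fx", "fy", "cx", "cy" (pixels), "xyz" and "attitude" of the camera in the world. Camera axes: x right, y down, z forward; pixel columns grow to the right and rows downward; lengths in m; the calibration is good to about 2 mm. A picture is of the moment at which its call begins: read the wrist's pose just before it. camera_model takes no time and is no camera call; for the wrist camera it gives the pose at the moment of the call.
- env.sign_off(): hands the job in, once; it reports no verdict.
Trained networks look in the newest picture that a camera, given by its name, has taken for a name from the list of things; names that differ only in an ending like _2 or _b are one class to them, and where a whole thing is asked for, a point or a joint stands for the part that bears it (a point fixed in the world has none). Each returns a list of dicts, best first, with "p" (0 to 1); they miss things now and then, are a little off and sometimes report something else, mostly with a low value. They report only what shows in the picture. A call takes as long as a camera call. They do not tell look-alikes from the thing itself.
- regions_of(camera, thing): "pixels" (400x640 bool, what is visible of it) and "pixel" ([column, row] in pixels, amid what is visible of it).
The state is a dict: "time_s": time; "qpos": joint angles; "joint_velocities": joint speeds; "effort": joint torques, N m; "tool_pos": TCP position; "tool_rot": TCP orientation; "force": force on the tool from outside, world axes, zero at the start; "wrist_torque": the same for the moment, N m; "grip_width": finger opening in m.
Only numpy, scipy, OpenCV 4.12 (cv2) and the standard library are available. Lean on these libraries where they do the work, as an engineer would, in place of code of your own. Each camera call takes 0.05 s, during which the arm holds its last target. There are 200 camera calls.

## Working session

There is one attempt and no reset: what is moved stays moved. The work goes in short steps, Python scripts to look and compute and a tool call to move; the robot and the scene stay as the last step left them, time stands still between calls to the robot, and variables do not carry over. Pictures are saved under pics/ and viewed, about 12 in all and at most 16, crops included, and the job is handed in when it is done.

Besides the shell and the picture viewer there is one more tool, called after ">>>" by a JSON object that holds its "api" and its "payload", one argument or row to a line. step_arm: Moves the arm, as the interface text tells. Its arguments: {"type":"object","properties":{"deltas":{"type":"array"},"newtons":{"type":"number"}},"required":["deltas"]}

```bash
mkdir -p pics; cat > h.py <<'E'
import numpy as np, cv2
from scipy.spatial.transform import Rotation as R
from cell import monitor, read_camera, camera_model, env, regions_of
def cam(n):
    m=camera_model(n); im,d=read_camera(n); return m,im,d
def rot(a): 
    a=np.array(a,float)
    return a if a.shape==(3,3) else R.from_euler('xyz',a,degrees=True).as_matrix()
def cloud(m,d):
    v,u=np.mgrid[0:400,0:640]
    P=np.stack([(u-m['cx'])/m['fx']*d,(v-m['cy'])/m['fy']*d,d],-1)
    return P@rot(m['attitude']).T+np.array(m['xyz'])
def proj(m,p):
    c=(np.atleast_2d(p)-np.array(m['xyz']))@rot(m['attitude'])
    return np.c_[c[:,0]/c[:,2]*m['fx']+m['cx'],c[:,1]/c[:,2]*m['fy']+m['cy']]
def save(n,im,s=1): cv2.imwrite('pics/'+n+'.png',cv2.resize(im[:,:,::-1],None,fx=s,fy=s,interpolation=cv2.INTER_CUBIC))
def tool(p):
    "world target -> tool-axes shift"
    o=monitor.get_obs(); return rot(o['tool_rot']).T@(np.array(p)-np.array(o['tool_pos']))
E
python3 - <<'E'
from h import *
o=monitor.get_obs(); print(o); 
M={}
for n in ('top','scene'):
    m,im,d=cam(n); print(n,m); save(n+'0',im,1.25); C=cloud(m,d)
    for t in ('slide_hole','pin_knob','slide_grip','bar_mid','bridge1_mid','bowl','jar','tin','carton','stand'):
        for r in regions_of(n,t):
            P=C[r['pixels']&(d>0)]
            if len(P) and r['p']>.2: print(t,round(r['p'],2),np.round(r['pixel']),len(P),'med',np.median(P,0).round(3),'lo',np.percentile(P,3,0).round(3),'hi',np.percentile(P,97,0).round(3))
E
```

```text
{'time_s': 0.0, 'qpos': array([-62.38834746,  18.43935778,  -4.01640892,  83.17451495,
         1.29369246,  78.54001518,  -3.25812939]), 'joint_velocities': array([ 0.07394165,  0.07479664,  0.15428081, -0.02680448,  0.03435593,
       -0.02816325,  0.03040725]), 'effort': array([-6.43753697e-05, -4.91278303e+01, -4.03972026e-01, -3.12526309e+01,
       -6.38717436e-02,  4.38043533e-02,  1.79892613e-04]), 'tool_pos': array([0.29290636, 0.57969087, 0.2404616 ]), 'tool_rot': array([-177.82181535,   89.89120614, -114.62128456]), 'force': array([-0.96016409,  0.65971148, -0.24917323]), 'wrist_torque': array([ 0.00163259, -0.00409397, -0.007793  ]), 'grip_width': 0.08722649987595946}
top {'fx': 412.954428365558, 'fy': 412.954428365558, 'cx': 314.865352796023, 'cy': 208.13057639845283, 'xyz': array([0.44138721, 0.04143341, 1.41888685]), 'attitude': array([-175.08901043,    1.07558116,  -89.59462042])}
slide_hole 0.91 [359. 172.] 885 med [ 0.673 -0.07   0.071] lo [ 0.638 -0.167  0.041] hi [0.693 0.188 0.129]
pin_knob 0.64 [409. 219.] 136 med [ 0.519 -0.221  0.132] lo [ 0.504 -0.239  0.083]
[... 2680 characters left out ...]
bridge1_mid 0.61 [318. 170.] 298 med [0.425 0.292 0.039] lo [0.397 0.281 0.004] hi [0.444 0.341 0.062]
bowl 0.64 [274. 198.] 412 med [0.357 0.112 0.024] lo [0.324 0.056 0.001] hi [0.403 0.143 0.04 ]
jar 0.57 [375. 156.] 273 med [0.552 0.466 0.04 ] lo [0.523 0.452 0.007] hi [0.574 0.507 0.063]
tin 0.53 [344. 248.] 869 med [ 0.677 -0.058  0.079] lo [ 0.647 -0.181  0.04 ] hi [0.698 0.191 0.128]
tin 0.52 [384. 194.] 317 med [0.69  0.252 0.052] lo [0.656 0.134 0.011] hi [0.732 0.301 0.121]
carton 0.61 [215. 260.] 739 med [ 0.365 -0.244  0.043] lo [ 0.321 -0.28   0.006] hi [ 0.39  -0.2    0.049]
stand 0.65 [341. 248.] 3023 med [ 0.676 -0.078  0.028] lo [ 0.469 -0.176  0.001] hi [0.736 0.16  0.126]
```

View pics/top0.png

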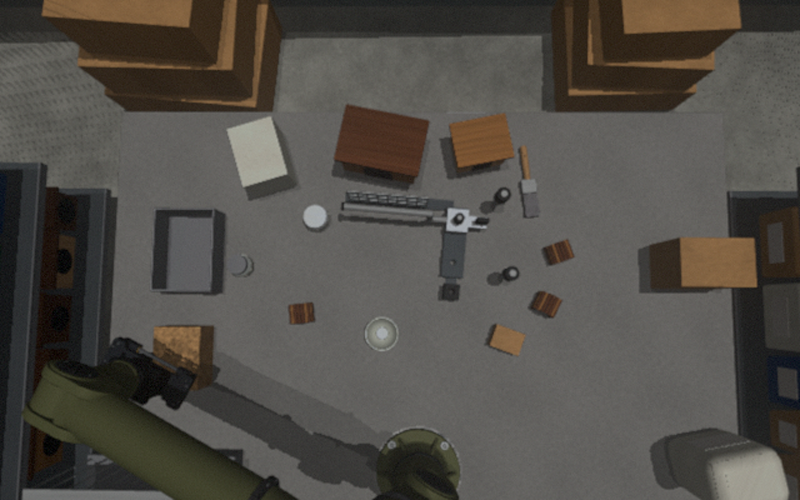

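View pics/scene0.png

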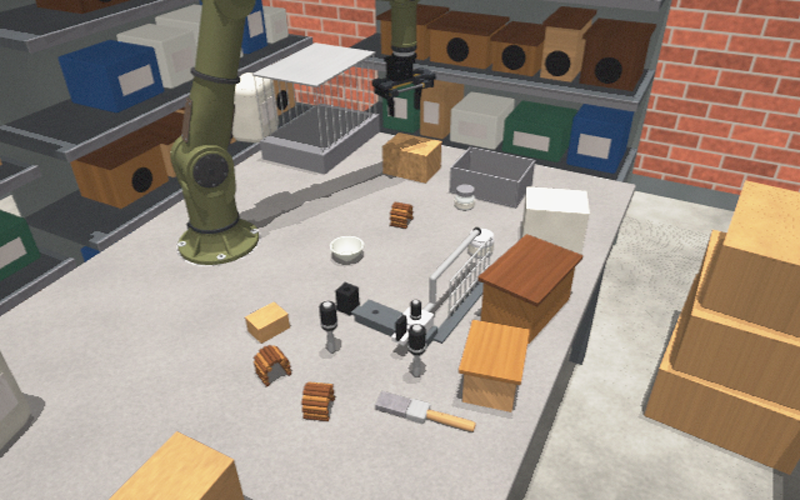

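The two standing pins, at top pixels (502,195) and (510,273), are taller: knob tops are about 0.14 m. The pin in the slide at (459,218) has its top at about 0.10 m, so it is the smallest and the one for the job. The bridges are at (301,313), (559,252) and (546,303). Next I'll fit the stand frame and plan an approach for a close look.

```bash
cat >> h.py <<'E'
def stamp(C,zlo,zhi,x,y):
    m=(C[...,2]>zlo)&(C[...,2]<zhi)&(C[...,0]>x[0])&(C[...,0]<x[1])&(C[...,1]>y[0])&(C[...,1]<y[1])
    return C[m]
def rect(P):
    (c,s,a)=cv2.minAreaRect((P[:,:2]*1000).astype(np.float32)); return np.round(c,1),np.round(s,1),round(a,1)
E
python3 - <<'E'
from h import *
m,im,d=cam('top'); C=cloud(m,d)
print('bar',rect(stamp(C,.112,.14,(.6,.75),(-.07,.25))))
print('slide top',rect(stamp(C,.052,.068,(.6,.72),(-.16,-.06))))
print('rest',rect(stamp(C,.052,.068,(.42,.54),(-.16,-.04))))
print('beam',rect(stamp(C,.018,.03,(.45,.78),(-.16,-.04))))
print('tab',rect(stamp(C,.09,.105,(.62,.72),(-.21,-.13))))
print('knob',stamp(C,.09,.11,(.63,.69),(-.13,-.07)).mean(0))
for c in ((.418,.313),(.584,-.365),(.46,-.335)):
    P=stamp(C,.045,.07,(c[0]-.06,c[0]+.06),(c[1]-.06,c[1]+.06)); print('bridge',len(P),rect(P))
for c in ((.519,-.221),(.718,-.205)):
    P=stamp(C,.125,.15,(c[0]-.03,c[0]+.03),(c[1]-.03,c[1]+.03)); print('bigpin',len(P),rect(P),P[:,2].max())
o=monitor.get_obs(); print(rot(o['tool_rot']).round(3)); w=camera_model('wrist'); print(w); print('cam in tool',rot(o['tool_rot']).T@(w['xyz']-o['tool_pos']),(rot(o['tool_rot']).T@rot(w['attitude'])).round(2))
print(tool((.58,-.10,.33)))
E
```

```text
bar (array([697.7,  83.5]), array([233.6,  52.6]), 85.9)
slide top (array([ 664.9, -111.1]), array([98.9, 60.9]), 85.1)
rest (array([476.9, -84. ]), array([39.6, 39.4]), 90.0)
beam (array([581.2, -92. ]), array([ 60.5, 250. ]), 85.2)
tab (array([ 679.9, -177.1]), array([30.2, 77.5]), 49.1)
knob [ 0.66433754 -0.09923253  0.10003859]
bridge 251 (array([416.4, 318.7]), array([51.8, 56.4]), 6.6)
bridge 247 (array([ 585. , -374.2]), array([51.2, 55.1]), 18.5)
bridge 257 (array([ 445.4, -338.2]), array([55.3, 52.4]), 64.2)
bigpin 107 (array([ 520.9, -226.2]), array([33.1, 34.4]), 49.2) 0.142842411170226
bigpin 104 (array([ 720.3, -207.2]), array([32.1, 34.8]), 88.7) 0.1418321962390987
[[ 0.    -0.893  0.451]
 [ 0.     0.451  0.893]
 [-1.    -0.     0.   ]]
{'fx': 341.5892732679853, 'fy': 341.5892732679853, 'cx': 323.03746632680395, 'cy': 206.89747497440763, 'xyz': array([0.22693018, 0.61373579, 0.38426077]), 'attitude': array([1.64322648e+02, 5.15952136e-02, 6.31723898e+01])}
cam in tool [-1.42664635e-01  7.42082299e-02  1.26628665e-04] [[ 0.   -0.27  0.96]
 [-0.   -0.96 -0.27]
 [ 1.   -0.   -0.  ]]
[-0.08840896 -0.56274264 -0.4777554 ]
```

>>> {"api": "step_arm", "payload": {
  "deltas": [
    [1,-0.06,-0.581,-0.469,68],
    [1,-0.06,-0.581,-0.469,68],
    [1,-0.06,-0.581,-0.469,68],
    [1,-0.06,-0.581,-0.469,68],
    [1,-0.06,-0.581,-0.469,68],
    [1,-0.06,-0.581,-0.469,68],
    [1,-0.06,-0.581,-0.469,68],
    [1,-0.06,-0.581,-0.469,68],
    [1,-0.06,-0.581,-0.469,68],
    [1,-0.06,-0.581,-0.469,68],
    [1,-0.06,-0.581,-0.469,68],
    [1,-0.06,-0.581,-0.469,68]
  ]
}}

```text
time_s: 2.65
tool_pos: [0.6009, -0.1021, 0.3022]
tool_rot: [21.3, 89.9, 16.5]
force: [0.7, 1.0, 0.2]
grip_width: 0.0872
```

>>> {"api": "step_arm", "payload": {
  "deltas": [
    [1,0,0,0,0],
    [1,0,0,0,0],
    [1,0,0,0,0]
  ]
}}

```text
time_s: 3.02
tool_pos: [0.6001, -0.0983, 0.3015]
tool_rot: [103.7, 89.9, 99.1]
force: [-0.3, 0.1, -0.7]
grip_width: 0.0869
```

```bash
python3 - <<'E'
from h import *
o=monitor.get_obs(); print(o['time_s'],o['tool_pos'],rot(o['tool_rot']).round(4),o['qpos'])
m,im,d=cam('wrist'); C=cloud(m,d); save('w1',im,1.25); np.save('w1d.npy',d)
for n,a in dict(bar=(.118,.14,(.62,.75),(-.0,.25)),slide=(.055,.066,(.6,.72),(-.14,-.055)),rest=(.055,.066,(.42,.54),(-.16,-.04)),beam=(.021,.03,(.50,.63),(-.16,-.04)),tab=(.096,.105,(.64,.71),(-.19,-.13))).items():
    P=stamp(C,*a); print(n,len(P),rect(P) if len(P)>5 else '',np.median(P,0).round(4))
P=stamp(C,.092,.11,(.63,.69),(-.13,-.07)); print('knob',cv2.minEnclosingCircle((P[:,:2]*1000).astype(np.float32)),P.mean(0),len(P))
E
```

```text
3.025 [ 0.60010496 -0.09827409  0.3014632 ] [[-2.000e-04  8.070e-02  9.967e-01]
 [ 1.300e-03  9.967e-01 -8.070e-02]
 [-1.000e+00  1.200e-03 -3.000e-04]] [-21.34983858  13.15447777  33.97622714  85.26058756  -7.41831787
  83.84903445   8.09501968]
bar 1747 (array([693.5,  28.6]), array([60.9, 50.4]), 85.0) [0.6772 0.0305 0.1234]
slide 1946 (array([ 665.4, -105.7]), array([66.1, 60.2]), 85.2) [ 0.6605 -0.0934  0.0594]
rest 1120 (array([476.6, -84.9]), array([39.9, 40.7]), 85.2) [ 0.4766 -0.084   0.0595]
beam 4358 (array([573.8, -93.2]), array([ 60.3, 115.3]), 85.3) [ 0.5743 -0.0927  0.0245]
tab 315 (array([ 660.5, -161.9]), array([31. , 12.2]), 84.9) [ 0.6601 -0.1616  0.0992]
knob ((665.4310302734375, -101.55245208740234), 12.94326400756836) [ 0.66486863 -0.10056498  0.09984859] 495
```

View pics/w1.png

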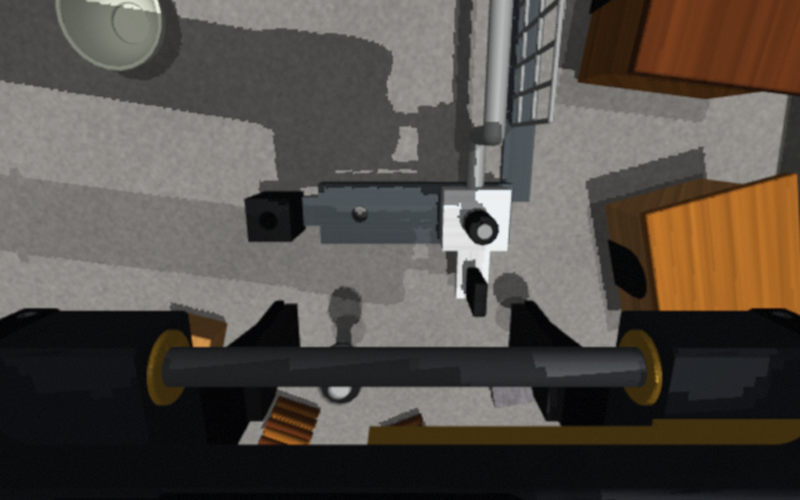

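>>> {"api": "step_arm", "payload": {
  "deltas": [
    [1,0.03,0.0026,0.065,0.2],
    [1,0.07,0.0026,0.0654,0.2],
    [1,0.12,0.0026,0.0654,0.2],
    [1,0.17,0.0026,0.0654,0.2],
    [1,0.2,0.0026,0.0654,0.2],
    [1,0.215,0.0026,0.0654,0.2],
    [1,0.215,0.0026,0.0654,0.2],
    [1,0.215,0.0026,0.0654,0.2]
  ]
}}

```text
time_s: 4.08
tool_pos: [0.6668, -0.1032, 0.0885]
tool_rot: [4.0, 89.8, -1.0]
force: [-0.0, -0.5, 0.8]
grip_width: 0.0869
```

>>> {"api": "step_arm", "payload": {
  "deltas": [
    [-0.3,0,0,0,0],
    [-0.6,0,0,0,0],
    [-1,0,0,0,0],
    [-1,0,0,0,0],
    [-1,0,0,0,0],
    [-1,0,0,0,0]
  ],
  "newtons": 40
}}

```text
time_s: 4.82
tool_pos: [0.6656, -0.1033, 0.0865]
tool_rot: [112.6, 90.0, 107.6]
force: [0.2, 0.2, 0.0]
grip_width: 0.0347
```

>>> {"api": "step_arm", "payload": {
  "deltas": [
    [-1,0.0,0.002,0,0],
    [-1,0,0.002,0,0],
    [-1,0,0.002,0,0],
    [-1,0,0.002,0,0]
  ]
}}

```text
time_s: 5.32
tool_pos: [0.6658, -0.1015, 0.0866]
tool_rot: [-44.3, 90.0, -49.4]
force: [-0.2, -0.8, 0.2]
grip_width: 0.0252
```

>>> {"api": "step_arm", "payload": {
  "deltas": [
    [-1,-0.01,0,0,0],
    [-1,-0.02,0,0,0],
    [-1,-0.03,0,0,0],
    [-1,-0.045,0,0,0],
    [-1,-0.06,0,0,0],
    [-1,-0.08,0,0,0],
    [-1,-0.08,0,0,0],
    [-1,-0.08,0,0,0]
  ]
}}

```text
time_s: 6.32
tool_pos: [0.6658, -0.1011, 0.1666]
tool_rot: [65.3, 90.0, 60.3]
force: [0.3, -0.3, -1.7]
grip_width: 0.0249
```

```bash
cat >> h.py <<'E'
def shaft(C,t):
    # pin shaft points below the knob, near TCP
    P=C[(abs(C[...,0]-t[0])<.02)&(abs(C[...,1]-t[1])<.02)&(C[...,2]<t[2]-.035)&(C[...,2]>t[2]-.075)]
    return P
E
python3 - <<'E'
from h import *
o=monitor.get_obs(); print(o['tool_pos'],o['grip_width'],o['force'])
m,im,d=cam('wrist'); C=cloud(m,d); save('w2',im[150:400,200:450],2.4)
P=shaft(C,o['tool_pos']); print(len(P))
if len(P): print(np.c_[P[:,2],P[:,:2]][np.argsort(P[:,2])][::max(1,len(P)//15)].round(4))
S=stamp(C,.055,.066,(.6,.72),(-.14,-.055)); print('slide',rect(S)); print('tool to rest', tool((.4766,-.0849,.1665)))
print('rest top proj',proj(m,[.4766,-.0849,.06]))
E
```

```text
[ 0.66576419 -0.10113145  0.16664936] 0.02490788202770688 [ 0.25863132 -0.31859236 -1.70929662]
259
[[ 0.0921  0.671  -0.0991]
 [ 0.095   0.664  -0.0954]
 [ 0.0974  0.6659 -0.0955]
 [ 0.099   0.6691 -0.0966]
 [ 0.1013  0.6691 -0.0965]
 [ 0.1032  0.6702 -0.0973]
 [ 0.1051  0.6647 -0.0949]
 [ 0.107   0.6614 -0.0966]
 [ 0.1088  0.6712 -0.0995]
 [ 0.1103  0.6628 -0.0962]
 [ 0.1123  0.6601 -0.0986]
 [ 0.1139  0.6616 -0.0968]
 [ 0.1155  0.6654 -0.0953]
 [ 0.1177  0.6688 -0.0967]
 [ 0.1192  0.6648 -0.0952]
 [ 0.1201  0.6676 -0.0963]]
slide (array([ 664.1, -100.5]), array([56.1, 60.1]), 85.2)
tool to rest [-0.0003048  -0.00034012 -0.18952501]
rest top proj [[ 74.28460194 212.37607536]]
```

View pics/w2.png

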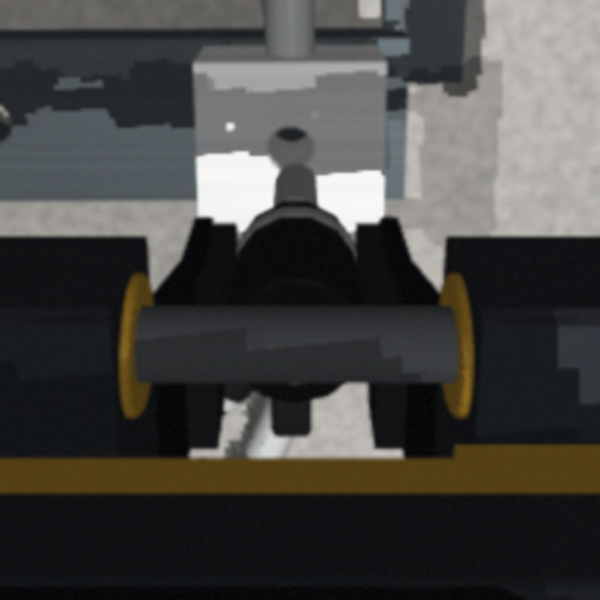

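The small pin is out and held vertical (tip at crop ~(293,170)). The slide hole shows at (291,140). Carrying the pin to the rest.

>>> {"api": "step_arm", "payload": {
  "deltas": [
    [-1,0,0,-0.04,0],
    [-1,0,0,-0.09,0],
    [-1,0,0,-0.14,0],
    [-1,0,0,-0.175,0],
    [-1,0,-0.0003,-0.1895,0],
    [-1,0,-0.0003,-0.1895,0],
    [-1,0,-0.0003,-0.1895,0],
    [-1,0,-0.0003,-0.1895,0]
  ]
}}

```text
time_s: 7.38
tool_pos: [0.4776, -0.0852, 0.1664]
tool_rot: [-94.1, 90.0, -99.1]
force: [0.3, -0.1, -0.6]
grip_width: 0.0252
```

```bash
python3 - <<'E'
from h import *
o=monitor.get_obs(); t=o['tool_pos'];print(t,rot(o['tool_rot']).round(4))
m,im,d=cam('wrist'); C=cloud(m,d); save('w3',im[150:400,200:450],2.4)
P=stamp(C,.054,.066,(.42,.54),(-.16,-.04)); print('rest',rect(P),np.median(P,0))
P=shaft(C,t); print('shaft',len(P),P[:,0].min(),P[:,0].max(),P[:,1].max())
B=stamp(C,.021,.03,(.50,.63),(-.16,-.04)); print(rect(B))
E
```

```text
[ 0.47763298 -0.08523265  0.16642032] [[-1.000e-04  8.730e-02  9.962e-01]
 [-8.000e-04  9.962e-01 -8.730e-02]
 [-1.000e+00 -8.000e-04 -1.000e-04]]
rest (array([476.4, -85. ]), array([40.6, 40.1]), 85.3) [ 0.47650777 -0.08024044  0.05943375]
shaft 261 0.47177143483583556 0.4833261675978397 -0.07905846090215889
(array([574.1, -93.2]), array([ 60.6, 116.8]), 85.0)
```

View pics/w3.png

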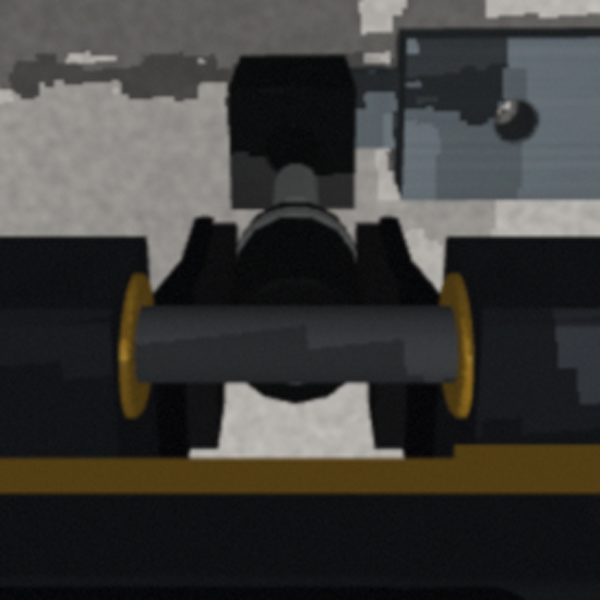

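Pin shaft is centred over the rest (crop (295,180)), about 1 mm long in x. Correcting that and lowering.

>>> {"api": "step_arm", "payload": {
  "deltas": [
    [-1,0.0,0,-0.001,0],
    [-1,0.02,0,-0.001,0],
    [-1,0.03,0,-0.001,0],
    [-1,0.04,0,-0.001,0],
    [-1,0.05,0,-0.001,0],
    [-1,0.06,0,-0.001,0],
    [-1,0.07,0,-0.001,0],
    [-1,0.078,0,-0.001,0],
    [-1,0.078,0,-0.001,0]
  ]
}}

```text
time_s: 8.55
tool_pos: [0.4755, -0.085, 0.0879]
tool_rot: [-167.3, 89.9, -172.3]
force: [-0.1, -0.2, -0.4]
grip_width: 0.0251
```

>>> {"api": "step_arm", "payload": {
  "deltas": [
    [0.2,0,0,0,0],
    [0.2,0,0,0,0],
    [0.2,0,0,0,0],
    [0.2,-0.03,0,0,0],
    [0.2,-0.07,0,0,0],
    [0.2,-0.09,-0.01,0.04,0],
    [0.2,-0.09,-0.025,0.09,0],
    [0.2,-0.09,-0.04,0.14,0],
    [0.2,-0.09,-0.0545,0.18,0],
    [0.2,-0.09,-0.0545,0.191,0],
    [0.2,-0.09,-0.0545,0.191,0],
    [0.2,-0.09,-0.0545,0.191,0]
  ]
}}

```text
time_s: 10.05
tool_pos: [0.6606, -0.1553, 0.1788]
tool_rot: [114.3, 89.9, 109.3]
force: [-0.3, 0.1, 0.3]
grip_width: 0.0521
```

```bash
python3 - <<'E'
from h import *
o=monitor.get_obs(); t=o['tool_pos'];print(t,o['grip_width'])
m,im,d=cam('wrist'); C=cloud(m,d)
P=stamp(C,.094,.106,(.64,.71),(-.19,-.13)); print('tab',len(P),rect(P) if len(P)>5 else '')
P=stamp(C,.094,.106,(.45,.50),(-.11,-.05)); print('knob',len(P),P.mean(0))
print('delta tab',tool((.6608,-.156,.097)))
E
```

```text
[ 0.66064142 -0.15532865  0.17878908] 0.05209109667238149
tab 742 (array([ 658.9, -161.8]), array([31.4, 11.3]), 85.2)
knob 1442 [ 0.47887004 -0.08471951  0.09977996]
delta tab [ 0.08197749 -0.00076046  0.00016473]
```

>>> {"api": "step_arm", "payload": {
  "deltas": [
    [0.2,0.03,-0.001,-0.001,0],
    [0.2,0.06,-0.001,-0.001,0],
    [0.2,0.082,-0.001,-0.001,0],
    [0.2,0.082,-0.001,-0.001,0],
    [-1,0.082,-0.001,-0.001,0],
    [-1,0.082,-0.001,-0.001,0],
    [-1,0.082,-0.001,-0.001,0],
    [-1,0.082,-0.001,-0.001,0],
    [-1,0.082,-0.001,-0.001,0],
    [-1,0.082,-0.001,-0.001,0]
  ],
  "newtons": 25
}}

```text
time_s: 11.35
tool_pos: [0.6602, -0.1569, 0.0967]
tool_rot: [165.9, 90.0, 160.9]
force: [-0.5, 1.4, 1.5]
grip_width: 0.0121
```

>>> {"api": "step_arm", "payload": {
  "deltas": [
    [-1,0,0,-0.01,0],
    [-1,0,0,-0.025,0],
    [-1,0,0,-0.045,0],
    [-1,0,0,-0.065,0],
    [-1,0,0,-0.085,0],
    [-1,0,0,-0.1,0],
    [-1,0,0,-0.11,0],
    [-1,0,0,-0.11,0],
    [-1,0,0,-0.11,0],
    [-1,0,0,-0.11,0]
  ]
}}

```text
time_s: 12.6
tool_pos: [0.5509, -0.1478, 0.0966]
tool_rot: [-127.2, 90.0, -132.2]
force: [-1.8, -2.4, 3.2]
grip_width: 0.0116
```

```bash
python3 - <<'E'
from h import *
o=monitor.get_obs(); t=o['tool_pos'];print(t,o['grip_width'],o['force'])
m,im,d=cam('top'); C=cloud(m,d)
print(np.dot(t-np.array([.6602,-.1569,.0967]),[.9965,-.0837,0]))
for n,mm in (('top',(m,d)),):
    P=stamp(C,.054,.066,(.5,.62),(-.13,-.05)); print('slide',len(P),rect(P))
    P=stamp(C,.092,.106,(.44,.51),(-.12,-.05)); print('knob',len(P),P.mean(0),rect(P))
E
```

```text
[ 0.55089192 -0.14775158  0.09663933] 0.011609611240272596 [-1.84548992 -2.39105516  3.19146535]
-0.10969122475000741
slide 298 (array([555.3, -87.8]), array([72.7, 60. ]), 83.8)
knob 49 [ 0.4759198  -0.08262939  0.10011319] (array([475.7, -82.8]), array([24.3, 23.8]), 63.1)
```

>>> {"api": "step_arm", "payload": {
  "deltas": [
    [-0.3,0,0,0,0],
    [0.2,0,0,0,0],
    [0.2,0,0,0,0],
    [0.2,-0.03,0,0,0],
    [0.2,-0.07,0,0,0],
    [0.2,-0.09,0,0,0],
    [0.2,-0.09,0.03,-0.04,0],
    [0.2,-0.09,0.056,-0.08,0],
    [0.2,-0.09,0.056,-0.08,0],
    [0.2,-0.09,0.056,-0.08,0],
    [0.2,-0.09,0.056,-0.08,0]
  ]
}}

```text
time_s: 14.02
tool_pos: [0.4769, -0.0854, 0.1868]
tool_rot: [-44.8, 89.9, -49.9]
force: [0.1, 0.4, -0.3]
grip_width: 0.0525
```

```bash
python3 - <<'E'
from h import *
o=monitor.get_obs(); t=o['tool_pos'];print(t,o['grip_width'],o['time_s'])
m,im,d=cam('wrist'); C=cloud(m,d); save('w4',im[130:400,130:450],2.2)
P=stamp(C,.054,.066,(.5,.62),(-.13,-.05)); print('slide',len(P),rect(P))
P=stamp(C,.092,.106,(.44,.52),(-.12,-.05)); print('knob',len(P),rect(P))
P=stamp(C,.054,.066,(.42,.505),(-.16,-.04)); print('rest',len(P),rect(P))
B=stamp(C,.021,.03,(.50,.8),(-.16,-.04)); print('beam',rect(B))
print(tool((.4760,-.0848,.088)))
E
```

```text
[ 0.47687754 -0.08537133  0.18676972] 0.05246860669221357 14.025
slide 4884 (array([555.3, -96.8]), array([66.5, 60.9]), 85.2)
knob 1014 (array([476. , -84.5]), array([24.8, 25.1]), 2.4)
rest 1218 (array([476.3, -84.9]), array([40.1, 40.1]), 85.0)
beam (array([611.2, -96.5]), array([ 60.6, 191.1]), 85.2)
[ 0.09862594  0.00061629 -0.00085211]
```

View pics/w4.png

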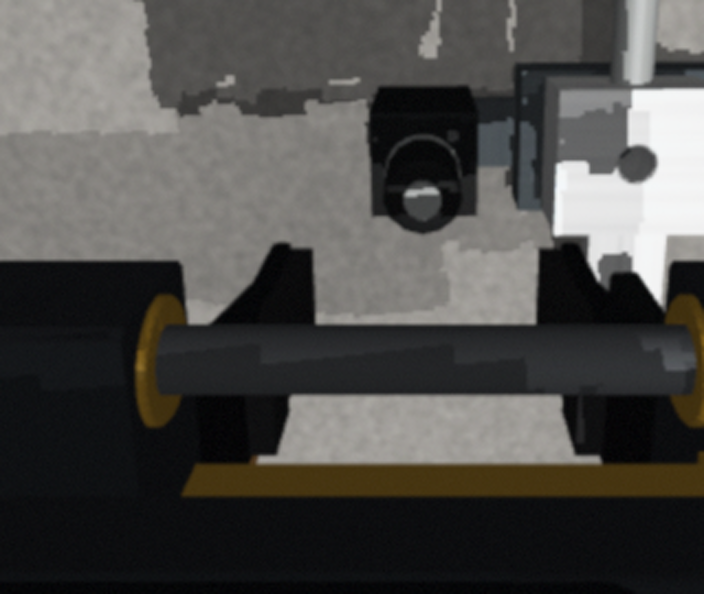

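>>> {"api": "step_arm", "payload": {
  "deltas": [
    [0.2,0.03,0.0005,-0.001,0],
    [0.2,0.06,0.0005,-0.001,0],
    [0.2,0.085,0.0005,-0.001,0],
    [0.2,0.099,0.0005,-0.001,0],
    [0.2,0.099,0.0005,-0.001,0],
    [-1,0.099,0.0005,-0.001,0],
    [-1,0.099,0.0005,-0.001,0],
    [-1,0.099,0.0005,-0.001,0],
    [-1,0.099,0.0005,-0.001,0],
    [-1,0.099,0.0005,-0.001,0],
    [-1,0.099,0.0005,-0.001,0]
  ],
  "newtons": 50
}}

```text
time_s: 15.45
tool_pos: [0.4755, -0.0839, 0.0881]
tool_rot: [19.8, 89.9, 14.8]
force: [-1.1, 0.4, 5.2]
grip_width: 0.025
```

>>> {"api": "step_arm", "payload": {
  "deltas": [
    [-1,-0.02,0,0,0],
    [-1,-0.04,0,0,0],
    [-1,-0.06,0,0,0],
    [-1,-0.08,0,0,0],
    [-1,-0.08,0,0.04,0],
    [-1,-0.08,0,0.08,0],
    [-1,-0.08,0,0.08,0],
    [-1,-0.08,0,0.08,0],
    [-1,-0.08,0,0.08,0]
  ]
}}

```text
time_s: 16.58
tool_pos: [0.5537, -0.0909, 0.1674]
tool_rot: [133.2, 89.9, 128.2]
force: [-0.9, -0.2, 0.0]
grip_width: 0.0248
```

```bash
python3 - <<'E'
from h import *
o=monitor.get_obs(); t=o['tool_pos'];print(t,o['grip_width'],o['time_s'],o['force'])
m,im,d=cam('wrist'); C=cloud(m,d); save('w5',im[200:330,250:400],4)
P=stamp(C,.054,.066,(.5,.62),(-.13,-.05)); print('slide',len(P),rect(P),P[:,0].min(),P[:,0].max())
P=shaft(C,t); P=P[P[:,2]>t[2]-.07]; print('shaft',len(P),np.percentile(P[:,0],[1,99]),P[:,1].max())
lo=P[P[:,2]<t[2]-.055]; hi=P[P[:,2]>t[2]-.045]; print(len(lo),len(hi),lo.mean(0),hi.mean(0))
print('hole px',proj(m,[.5559,-.0918,.06]),'tool',tool((.5558,-.0919,t[2])))
E
```

```text
[ 0.55369942 -0.0909349   0.16740986] 0.024836417820349784 16.575 [-0.93244096 -0.15008171  0.00142293]
slide 4608 (array([555.6, -91.5]), array([56.3, 60.2]), 85.2) 0.5239369248086433 0.58751680020481
shaft 216 [0.54787877 0.55910828] -0.0857330155025035
134 0 [ 0.55386854 -0.08734842  0.10521761] [nan nan nan]
hole px [[326.55317641 212.5253739 ]] tool [ 0.00019256 -0.00086222  0.00199595]<stdin>:6: RuntimeWarning: Mean of empty slice.
  ret = um.true_divide(
```

View pics/w5.png

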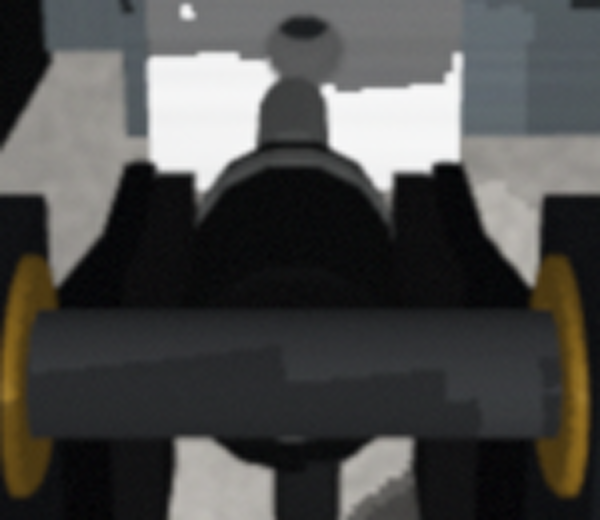

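Pin is about 2 mm short in x of the slide hole (crop tip at 293, hole at 303). Shift and lower into the hole, watching force.

>>> {"api": "step_arm", "payload": {
  "deltas": [
    [-1,0,0,0.0022,0],
    [-1,0,0,0.0022,0],
    [-1,0.01,0,0.0022,0],
    [-1,0.02,0,0.0022,0],
    [-1,0.028,0,0.0022,0],
    [-1,0.034,0,0.0022,0],
    [-1,0.04,0,0.0022,0],
    [-1,0.04,0,0.0022,0]
  ]
}}

```text
time_s: 17.62
tool_pos: [0.5567, -0.0911, 0.1271]
tool_rot: [-168.2, 90.0, -173.2]
force: [-0.3, 0.9, 0.0]
grip_width: 0.025
```

>>> {"api": "step_arm", "payload": {
  "deltas": [
    [-1,0.006,0,-0.0004,0],
    [-1,0.012,0,-0.0004,0],
    [-1,0.018,0,-0.0004,0],
    [-1,0.024,0,-0.0004,0],
    [-1,0.024,0,-0.0004,0]
  ]
}}

```text
time_s: 18.25
tool_pos: [0.5595, -0.0918, 0.1058]
tool_rot: [-0.7, 89.6, -5.8]
force: [1.6, -0.7, 3.8]
grip_width: 0.0247
```

>>> {"api": "step_arm", "payload": {
  "deltas": [
    [-1,0.003,0,0,0],
    [-1,0.006,0,0,0],
    [-1,0.006,0,0,0],
    [-1,0.006,0,0,0]
  ]
}}

```text
time_s: 18.75
tool_pos: [0.5579, -0.092, 0.0995]
tool_rot: [-2.7, 89.8, -7.7]
force: [-0.6, -0.9, 8.2]
grip_width: 0.0245
```

>>> {"api": "step_arm", "payload": {
  "deltas": [
    [-1,0.004,0,0,0],
    [-1,0.008,0,0,0],
    [-1,0.012,0,0,0],
    [-1,0.013,0,0,0],
    [-1,0.013,0,0,0],
    [-1,0.013,0,0,0]
  ]
}}

```text
time_s: 19.5
tool_pos: [0.558, -0.0914, 0.088]
tool_rot: [29.4, 89.8, 24.4]
force: [-7.0, 0.4, 23.2]
grip_width: 0.0247
```

```bash
python3 - <<'E'
from h import *
o=monitor.get_obs(); t=o['tool_pos'];print(t,o['grip_width'],o['time_s'],o['force'],R.from_matrix(rot(o['tool_rot'])).as_matrix()[:,0])
m,im,d=cam('wrist'); C=cloud(m,d); save('w6',im[200:330,250:400],4)
P=stamp(C,.054,.066,(.5,.62),(-.13,-.05)); print('slide',len(P),rect(P))
E
```

```text
[ 0.55795429 -0.09143368  0.08795074] 0.024742143829952015 19.5 [-7.04635529  0.40357606 23.21962065] [ 0.00260276  0.00118229 -0.99999591]
slide 4832 (array([558.2, -97.2]), array([67.5, 60.2]), 85.4)
```

>>> {"api": "step_arm", "payload": {
  "deltas": [
    [0.2,0,0,0,0],
    [0.2,0,0,0,0],
    [0.2,0,0,0,0],
    [0.2,0,0,0,0],
    [0.2,-0.04,0,0,0],
    [0.2,-0.09,0,0,0],
    [0.2,-0.15,0.0,0,0],
    [0.2,-0.2,0.06,0,0],
    [0.2,-0.2,0.12,0,0],
    [0.2,-0.2,0.12,0,0],
    [0.2,-0.2,0.12,0,0]
  ]
}}

```text
time_s: 20.92
tool_pos: [0.5669, 0.029, 0.284]
tool_rot: [-128.1, 89.9, -132.9]
force: [0.2, -0.1, -0.2]
grip_width: 0.052
```

```bash
python3 - <<'E'
from h import *
o=monitor.get_obs(); t=o['tool_pos'];print(t,o['grip_width'],o['time_s'],o['force'])
m,im,d=cam('wrist'); C=cloud(m,d); save('w7',im,1.25)
P=stamp(C,.054,.066,(.5,.62),(-.13,-.06)); print('slide',len(P),rect(P),P[:,2].max())
P=stamp(C,.085,.12,(.53,.585),(-.12,-.06)); print('knob',len(P),rect(P),np.percentile(P[:,2],[5,50,95]))
P=stamp(C,.118,.14,(.5,.66),(-.05,.3)); print('bar',len(P),rect(P),np.median(P[:,2]))
for y in np.arange(-.04,.23,.03):
    Q=P[abs(P[:,1]-y)<.004]
    if len(Q): print(round(y,3),Q[:,0].min(),Q[:,0].max(),np.percentile(Q[:,2],95))
m,im,d=cam('top'); C=cloud(m,d)
P=stamp(C,.085,.12,(.53,.585),(-.12,-.06)); print('top knob',len(P),rect(P),np.median(P[:,2]))
for c in ((.418,.313),(.584,-.365),(.446,-.338)):
    P=stamp(C,.04,.075,(c[0]-.06,c[0]+.06),(c[1]-.06,c[1]+.06)); print('bridge',len(P),rect(P))
E
```

```text
[0.56686013 0.02904036 0.28403035] 0.052047070619857264 20.925 [ 0.20702509 -0.1366562  -0.19961149]
slide 939 (array([559.6, -74.4]), array([22.6, 59.4]), 85.4) 0.06517430946944897
knob 4 (array([ 556.6, -104.2]), array([0.8, 3.3]), 74.8) [0.0984003  0.09920559 0.0999961 ]
bar 4430 (array([573. ,  81.7]), array([212.5,  15.9]), 85.2) 0.12422109285210092
-0.01 0.5578585896753598 0.5727988629637433 0.12587242709811736
0.02 0.5596163667328665 0.5751551202930129 0.1260650287337906
0.05 0.5623326383214456 0.5783903550437419 0.1261894345749465
0.08 0.565120621178526 0.5806743132059813 0.1260589535386053
0.11 0.5678160122824228 0.5830581203882049 0.12609236440626492
0.14 0.569649873295667 0.5853692914836934 0.12620693968671176
0.17 0.5724289294201874 0.5884859238753585 0.12604525064108635
top knob 55 (array([557.4, -90.6]), array([25.2, 23. ]), 89.5) 0.0998917264132495
bridge 269 (array([416.6, 317.8]), array([51.6, 59.2]), 7.1)
bridge 269 (array([ 585. , -374.5]), array([51.4, 60. ]), 18.9)
bridge 279 (array([ 445.1, -338.9]), array([58.4, 52.3]), 64.0)
```

View pics/w7.png

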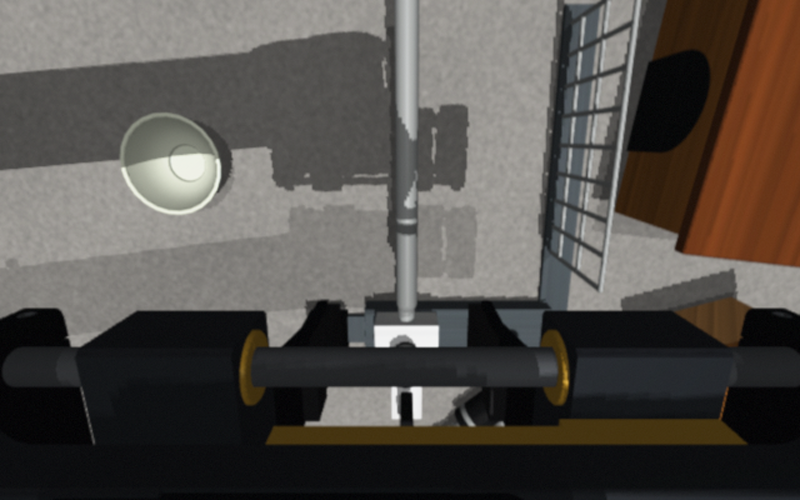

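Pin is home (knob top 0.0999 m, slide drawn out). Bar: x = 0.5662 + 0.0844·y. Now bridge 1 at the left.

>>> {"api": "step_arm", "payload": {
  "deltas": [
    [1,0,0.275,-0.1744,78],
    [1,0,0.275,-0.1744,78],
    [1,0,0.275,-0.1744,78],
    [1,0,0.275,-0.1744,78],
    [1,0,0.275,-0.1744,78],
    [1,0,0.275,-0.1744,78],
    [1,0.06,0.275,-0.1744,78],
    [1,0.06,0.275,-0.1744,78],
    [1,0.06,0.275,-0.1744,78],
    [1,0.06,0.275,-0.1744,78],
    [1,0.06,0.275,-0.1744,78]
  ]
}}

```text
time_s: 22.4
tool_pos: [0.418, 0.3174, 0.2254]
tool_rot: [129.6, 89.9, 46.7]
force: [-0.1, 0.5, 0.3]
grip_width: 0.0864
```

```bash
cat >> h.py <<'E'
def bridge(c,show=None,rad=.05,zlo=.045,zhi=.075):
    o=monitor.get_obs(); t=o['tool_pos']; A=rot(o['tool_rot'])
    m,im,d=cam('wrist'); C=cloud(m,d)
    P=C[(np.hypot(C[...,0]-c[0],C[...,1]-c[1])<rad)&(C[...,2]>zlo)&(C[...,2]<zhi)]
    print('t',o['time_s'],t.round(4),'F',o['force'].round(1),'grip',round(o['grip_width'],4),'jaw yaw',round(np.degrees(np.arctan2(A[1,2],A[0,2])),2))
    if show: save(show,im,1.25)
    r=rect(P); print('bridge',len(P),r,'top z',np.percentile(P[:,2],98).round(4)); x,y=r[0]/1000
    print('tool shift to it at z .032',tool((x,y,.032)).round(4))
E
python3 - <<'E'
from h import *
bridge((.4166,.318),'w8')
E
```

```text
t 22.4 [0.418  0.3174 0.2254] F [-0.1  0.5  0.3] grip 0.0864 jaw yaw -82.97
bridge 2996 (array([415.9, 316.5]), array([52.4, 55.4]), 7.1) top z 0.0613
tool shift to it at z .032 [ 0.1933 -0.0023  0.001 ]
```

View pics/w8.png

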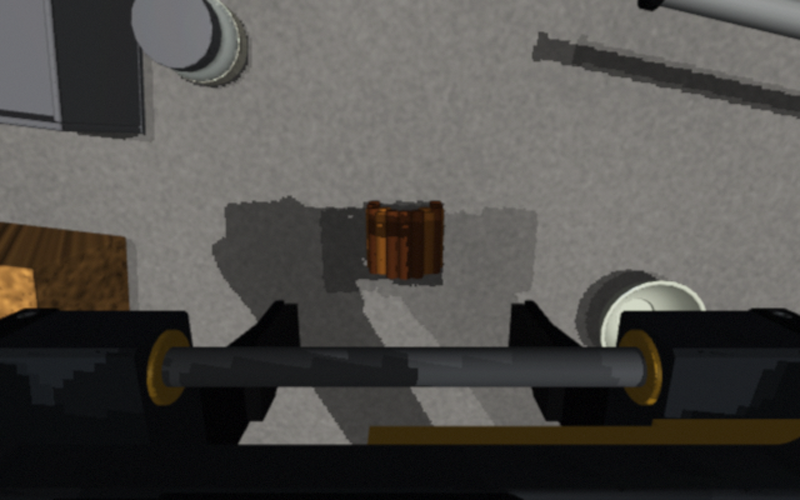

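Bridge 1 is at picture (405,240), square to the jaws. Descend and grip.

>>> {"api": "step_arm", "payload": {
  "deltas": [
    [1,0.05,-0.002,0.001,0],
    [1,0.1,-0.002,0.001,0],
    [1,0.15,-0.002,0.001,0],
    [1,0.18,-0.002,0.001,0],
    [1,0.192,-0.002,0.001,0],
    [1,0.192,-0.002,0.001,0],
    [-1,0.192,-0.002,0.001,0],
    [-1,0.192,-0.002,0.001,0],
    [-1,0.192,-0.002,0.001,0],
    [-1,0.192,-0.002,0.001,0]
  ],
  "newtons": 15
}}

```text
time_s: 23.7
tool_pos: [0.4158, 0.3168, 0.0333]
tool_rot: [135.6, 89.9, 52.6]
force: [0.2, -1.0, 3.7]
grip_width: 0.0617
```

>>> {"api": "step_arm", "payload": {
  "deltas": [
    [-1,-0.01,0,0,0],
    [-1,-0.04,0,0,0],
    [-1,-0.09,0,0,0],
    [-1,-0.15,0,0,0],
    [-1,-0.2,0,0,-10],
    [-1,-0.2,0,0,-20],
    [-1,-0.2,0,0,-30],
    [-1,-0.2,0,0,-40],
    [-1,-0.2,0,0,-50],
    [-1,-0.2,0,0,-60],
    [-1,-0.2,0,0,-70],
    [-1,-0.2,0,0,-78]
  ]
}}

```text
time_s: 25.2
tool_pos: [0.4153, 0.3161, 0.2329]
tool_rot: [-96.9, 90.0, -101.6]
force: [-0.5, 0.1, -1.2]
grip_width: 0.0619
```

```bash
python3 - <<'E'
from h import *
o=monitor.get_obs(); t=o['tool_pos']; bridge(t,None,.05,t[2]+.015,t[2]+.045)
y=.163; print('shift to over bar', tool((.5662+.0844*y,y,.19)))
E
```

```text
t 25.2 [0.4153 0.3161 0.2329] F [-0.5  0.1 -1.2] grip 0.0619 jaw yaw -4.74
bridge 9886 (array([415.5, 319.1]), array([47.7, 86.6]), 85.9) top z 0.2757
tool shift to it at z .032 [0.2009 0.003  0.    ]
shift to over bar [ 0.04287157 -0.13966287  0.17623874]
```

>>> {"api": "step_arm", "payload": {
  "deltas": [
    [-1,0,-0.04,0.05,0],
    [-1,0,-0.08,0.1,0],
    [-1,0.01,-0.12,0.15,0],
    [-1,0.03,-0.1395,0.176,0],
    [-1,0.03,-0.1395,0.176,0],
    [-1,0.03,-0.1395,0.176,0],
    [-1,0.03,-0.1395,0.176,0]
  ]
}}

```text
time_s: 26.12
tool_pos: [0.578, 0.164, 0.2033]
tool_rot: [75.1, 89.9, 70.2]
force: [0.0, 0.5, -0.8]
grip_width: 0.0621
```

```bash
cat >> h.py <<'E'
def over(y,show=None):
    o=monitor.get_obs(); t=o['tool_pos']; m,im,d=cam('wrist'); C=cloud(m,d)
    print('t',o['time_s'],t.round(4),'F',o['force'].round(1),'grip',round(o['grip_width'],4))
    if show: save(show,im,1.25)
    P=stamp(C,.117,.13,(.53,.62),(-.03,.25)); P=P[(abs(P[:,1]-y)<.12)]
    ys=np.arange(-.01,.22,.01); c=[(v,(Q[:,0].min()+Q[:,0].max())/2) for v in ys for Q in [P[abs(P[:,1]-v)<.003]] if len(Q)>8 and .012<np.ptp(Q[:,0])<.018]
    c=np.array(c); k=np.polyfit(c[:,0],c[:,1],1); print('bar fit',k,len(c),c[:,0].min(),c[:,0].max(),'resid',(c[:,1]-np.polyval(k,c[:,0])).std(), 'ymax',P[:,1].max())
    x=np.polyval(k,y); print('shift',tool((x,y,.108)).round(4))
E
python3 - <<'E'
from h import *
over(.163,'w9')
E
```

```text
t 26.125 [0.578  0.164  0.2033] F [ 0.   0.5 -0.8] grip 0.0621
bar fit [0.07795899 0.5670133 ] 6 0.15 0.19999999999999998 resid 5.16786228824513e-05 ymax 0.21095582608565194
shift [ 0.0953 -0.0009  0.0017]
```

View pics/w9.png

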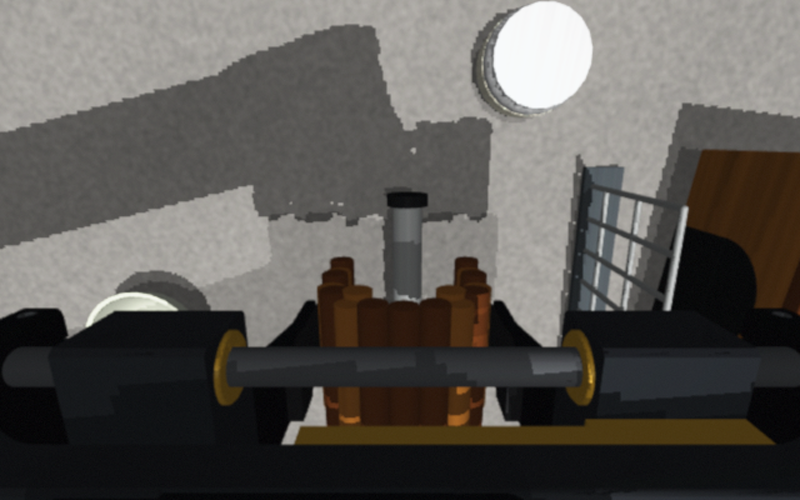

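Bridge is centred over the bar (bar at column 405, crown at 404). Bar end knob at (407,198). Lower.

>>> {"api": "step_arm", "payload": {
  "deltas": [
    [-1,0.0,-0.001,0.0017,0],
    [-1,0.02,-0.001,0.0017,0],
    [-1,0.04,-0.001,0.0017,0],
    [-1,0.06,-0.001,0.0017,0],
    [-1,0.075,-0.001,0.0017,0],
    [-1,0.088,-0.001,0.0017,0],
    [-1,0.095,-0.001,0.0017,0],
    [-1,0.097,-0.001,0.0017,0],
    [-1,0.097,-0.001,0.0017,0]
  ]
}}

```text
time_s: 27.3
tool_pos: [0.5804, 0.161, 0.1069]
tool_rot: [80.8, 90.0, 75.8]
force: [-4.4, -1.7, 5.2]
grip_width: 0.0619
```

>>> {"api": "step_arm", "payload": {
  "deltas": [
    [0.6,0,0,0,0],
    [0.6,0,0,0,0],
    [0.6,0,0,0,0],
    [0.6,-0.03,0,0,0],
    [0.6,-0.08,0,0,0],
    [0.6,-0.14,0,0,0],
    [1,-0.17,-0.04,0,0],
    [1,-0.17,-0.04,0,0],
    [1,-0.17,-0.04,0,0]
  ]
}}

```text
time_s: 28.42
tool_pos: [0.5764, 0.1215, 0.2751]
tool_rot: [125.2, 89.9, 120.2]
force: [0.8, 0.7, 0.4]
grip_width: 0.0852
```

```bash
python3 - <<'E'
from h import *
bridge((.58,.161),None,.05,.115,.15)
m,im,d=cam('top'); C=cloud(m,d)
for c in ((.584,-.374),(.446,-.338)):
    P=stamp(C,.04,.075,(c[0]-.08,c[0]+.08),(c[1]-.06,c[1]+.08)); print('bridge',len(P),rect(P))
print('to b2',tool((.585,-.3745,.225)))
E
```

```text
t 28.425 [0.5764 0.1215 0.2751] F [0.8 0.7 0.4] grip 0.0852 jaw yaw -5.01
bridge 5041 (array([579.7, 160.6]), array([98.7, 56.9]), 84.8) top z 0.135
tool shift to it at z .032 [0.2424 0.0386 0.0007]
bridge 270 (array([ 592. , -345.6]), array([51.7, 78.5]), 20.6)
bridge 285 (array([ 410.2, -317.6]), array([ 61.3, 134.2]), 59.4)
to b2 [ 0.04924396 -0.49421221  0.05158907]
```

>>> {"api": "step_arm", "payload": {
  "deltas": [
    [1,0.02,-0.494,0.0516,66],
    [1,0.02,-0.494,0.0516,66],
    [1,0.02,-0.494,0.0516,66],
    [1,0.02,-0.494,0.0516,66],
    [1,0.02,-0.494,0.0516,66],
    [1,0.02,-0.494,0.0516,66],
    [1,0.02,-0.494,0.0516,66],
    [1,0.03,-0.494,0.0516,66],
    [1,0.05,-0.494,0.0516,66],
    [1,0.05,-0.494,0.0516,66],
    [1,0.05,-0.494,0.0516,66],
    [1,0.05,-0.494,0.0516,66]
  ]
}}

```text
time_s: 30.02
tool_pos: [0.5864, -0.3737, 0.2265]
tool_rot: [78.3, 89.9, 7.5]
force: [-0.0, 0.3, 0.7]
grip_width: 0.0869
```

```bash
python3 - <<'E'
from h import *
bridge((.585,-.3745),'w10',.055)
E
```

```text
t 30.025 [ 0.5864 -0.3737  0.2265] F [-0.   0.3  0.7] grip 0.0869 jaw yaw -70.82
bridge 3084 (array([ 596.4, -359. ]), array([52.1, 55.7]), 21.0) top z 0.0613
tool shift to it at z .032 [ 0.1946  0.0142 -0.011 ]
```

View pics/w10.png

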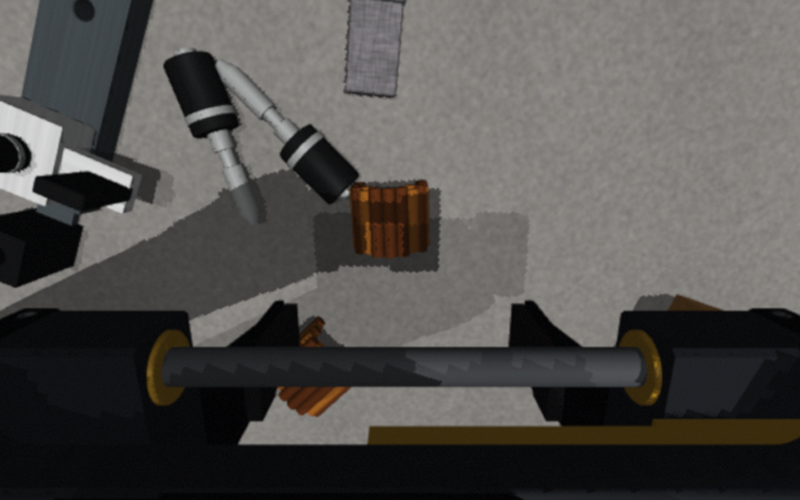

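Bridge 2 has shifted, now at (390,220). A large pin is lying at (290,130), with its knob near the bridge. I'll check from above.

```bash
python3 - <<'E'
from h import *
for n in ('scene','top'):
    m,im,d=cam(n); C=cloud(m,d)
    if n=='scene': save('s11',im[200:360,170:400],3)
    P=stamp(C,.006,.15,(.5,.78),(-.34,-.19)); P=P[(P[:,0]>.5)]
    for zl,zh in ((.006,.05),(.05,.1),(.12,.15)):
        Q=P[(P[:,2]>zl)&(P[:,2]<zh)]
        # cluster by grid
        H,xe,ye=np.histogram2d(Q[:,0],Q[:,1],bins=[np.arange(.5,.79,.02),np.arange(-.34,-.18,.02)])
        print(n,zl,[(round(xe[i]+.01,2),round(ye[j]+.01,2),int(H[i,j])) for i,j in zip(*np.where(H>3))])
E
```

```text
scene 0.006 [(np.float64(0.55), np.float64(-0.25), 14), (np.float64(0.57), np.float64(-0.25), 43), (np.float64(0.57), np.float64(-0.23), 9), (np.float64(0.59), np.float64(-0.31), 6), (np.float64(0.59), np.float64(-0.25), 9), (np.float64(0.59), np.float64(-0.23), 42), (np.float64(0.61), np.float64(-0.33), 52), (np.float64(0.61), np.float64(-0.31), 50), (np.float64(0.61), np.float64(-0.29), 28), (np.float64(0.61), np.float64(-0.27), 6), (np.float64(0.61), np.float64(-0.23), 15), (np.float64(0.61), np.float64(-0.21), 41), (np.float64(0.63), np.float64(-0.33), 8), (np.float64(0.63), np.float64(-0.31), 58), (np.float64(0.63), np.float64(-0.29), 83), (np.float64(0.63), np.float64(-0.27), 41), (np.float64(0.63), np.float64(-0.25), 14), (np.float64(0.63), np.float64(-0.23), 12), (np.float64(0.63), np.float64(-0.21), 77), (np.float64(0.63), np.float64(-0.19), 16), (np.float64(0.65), np.float64(-0.29), 6), (np.float64(0.65), np.float64(-0.27), 11), (np.float64(0.65), np.float64(-0.25), 28), (np.float64(0.65), np.float64(-0.23), 47), (np.float64(0.65), np.float64(-0.21), 44), (np.float64(0.65),
[... 2209 characters left out ...]
at64(0.69), np.float64(-0.31), 35), (np.float64(0.69), np.float64(-0.29), 24), (np.float64(0.71), np.float64(-0.33), 8), (np.float64(0.71), np.float64(-0.31), 34), (np.float64(0.71), np.float64(-0.29), 33), (np.float64(0.73), np.float64(-0.31), 33), (np.float64(0.73), np.float64(-0.29), 32), (np.float64(0.73), np.float64(-0.27), 9), (np.float64(0.75), np.float64(-0.31), 22), (np.float64(0.75), np.float64(-0.29), 38), (np.float64(0.75), np.float64(-0.27), 20), (np.float64(0.77), np.float64(-0.31), 17), (np.float64(0.77), np.float64(-0.29), 28), (np.float64(0.77), np.float64(-0.27), 23)]
top 0.05 [(np.float64(0.59), np.float64(-0.33), 12), (np.float64(0.61), np.float64(-0.33), 18)]
top 0.12 []
```

View pics/s11.png

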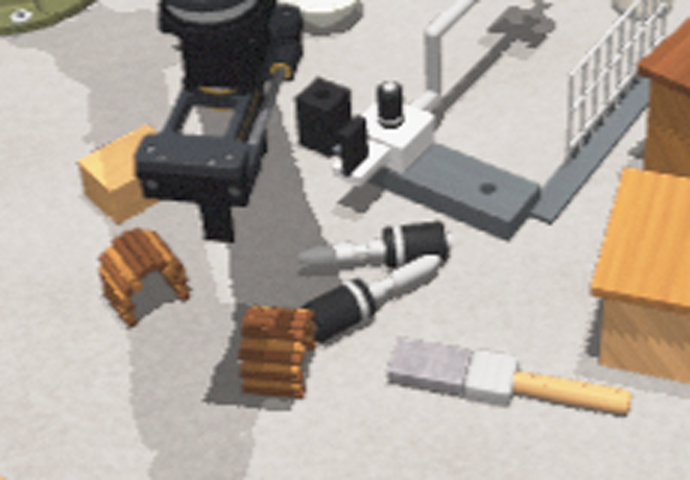

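Both large look-alike pins now lie down. I'll check the saved depth from t=3 s to see when that happened.

```bash
python3 - <<'E'
from h import *
d=np.load('w1d.npy')
# wrist camera pose at w1 reconstructed from tool pose
A=np.array([[-2e-4,8.07e-2,.9967],[1.3e-3,.9967,-8.07e-2],[-1,1.2e-3,-3e-4]]); t=np.array([.60010496,-.09827409,.3014632])
o=monitor.get_obs(); w=camera_model('wrist'); B=rot(o['tool_rot']); 
m=dict(w); m['xyz']=t+A@B.T@(w['xyz']-o['tool_pos']); m['attitude']=A@B.T@rot(w['attitude'])
C=cloud(m,d)
for u,v in ((345,300),(345,320),(343,335),(338,385),(340,392),(330,380),(510,290),(510,300),(495,395),(505,400)): print(u,v,C[int(v/1.25),int(u/1.25)].round(3))
E
```

```text
345 300 [ 0.527 -0.191 -0.   ]
345 320 [ 0.524 -0.216 -0.001]
343 335 [ 0.526 -0.217  0.033]
338 385 [ 0.589 -0.072  0.368]
340 392 [ 0.538 -0.219  0.137]
330 380 [ 0.588 -0.069  0.369]
510 290 [ 0.71  -0.194  0.001]
510 300 [ 0.71  -0.207 -0.002]
495 395 [ 0.687 -0.314  0.017]
505 400 [ 0.698 -0.322  0.016]
```

At t=3 s both were standing, so my gripper body most likely clipped them while drawing the tab. They are look-alikes, not job parts. I'll hang the bridges first. Bridge 2 now has a knob at its upper-left corner, so I'll grip 10 mm off-centre, away from it.

>>> {"api": "step_arm", "payload": {
  "deltas": [
    [1,0.02,0.004,-0.011,-1.8],
    [1,0.07,0.004,-0.011,-1.8],
    [1,0.12,0.004,-0.011,-1.8],
    [1,0.16,0.004,-0.011,-1.8],
    [1,0.185,0.004,-0.011,-1.8],
    [1,0.193,0.004,-0.011,-1.8],
    [1,0.193,0.004,-0.011,-1.8],
    [-1,0.193,0.004,-0.011,-1.8],
    [-1,0.193,0.004,-0.011,-1.8],
    [-1,0.193,0.004,-0.011,-1.8],
    [-1,0.193,0.004,-0.011,-1.8],
    [-1,0.193,0.004,-0.011,-1.8]
  ],
  "newtons": 20
}}

```text
time_s: 31.68
tool_pos: [0.5855, -0.3638, 0.0332]
tool_rot: [76.1, 90.0, 6.9]
force: [-0.5, 2.1, 3.3]
grip_width: 0.062
```

>>> {"api": "step_arm", "payload": {
  "deltas": [
    [-1,-0.01,0,0,0],
    [-1,-0.04,0,0,0],
    [-1,-0.09,0,0,0],
    [-1,-0.15,0,0,0],
    [-1,-0.2,0,0,-10],
    [-1,-0.2,0,0,-20],
    [-1,-0.2,0,0,-30],
    [-1,-0.2,0,0,-40],
    [-1,-0.2,0,0,-50],
    [-1,-0.2,0,0,-60],
    [-1,-0.2,0,0,-64],
    [-1,-0.2,0,0,-64]
  ]
}}

```text
time_s: 33.17
tool_pos: [0.585, -0.364, 0.2327]
tool_rot: [-30.1, 90.0, -35.4]
force: [0.1, 0.6, -1.7]
grip_width: 0.0617
```

```bash
python3 - <<'E'
from h import *
o=monitor.get_obs(); t=o['tool_pos']; A=rot(o['tool_rot']); bridge(t,None,.05,t[2]+.015,t[2]+.045)
y=.098-.010; print('shift', tool((.5662+.0844*y,y,.235)))
print('bar fit check: bar at',.5662+.0844*y)
m,im,d=cam('top'); C=cloud(m,d)
P=stamp(C,.04,.075,(.38,.52),(-.41,-.27)); print('b3',len(P),rect(P))
E
```

```text
t 33.175 [ 0.585  -0.364   0.2327] F [ 0.1  0.6 -1.7] grip 0.0617 jaw yaw -5.28
bridge 12588 (array([ 586. , -351.8]), array([52.9, 86.4]), 85.6) top z 0.2748
tool shift to it at z .032 [ 2.007e-01  1.220e-02 -1.000e-04]
shift [-0.00235009  0.44897953 -0.05312743]
bar fit check: bar at 0.5736272
b3 188 (array([ 449.4, -329.5]), array([36.8, 52.4]), 59.3)
```

>>> {"api": "step_arm", "payload": {
  "deltas": [
    [-1,0,0.05,-0.01,-0.5],
    [-1,0,0.11,-0.02,-0.5],
    [-1,0,0.17,-0.03,-0.5],
    [-1,0,0.23,-0.04,-0.5],
    [-1,0,0.29,-0.05,-0.5],
    [-1,0,0.35,-0.053,-0.5],
    [-1,0,0.41,-0.053,-0.5],
    [-1,0,0.445,-0.053,-0.5],
    [-1,0.03,0.445,-0.053,-0.5],
    [-1,0.03,0.445,-0.053,-0.5],
    [-1,0.03,0.445,-0.053,-0.5],
    [-1,0.03,0.445,-0.053,-0.5]
  ]
}}

```text
time_s: 34.78
tool_pos: [0.5736, 0.0834, 0.2039]
tool_rot: [20.7, 89.9, 15.9]
force: [-0.3, 0.6, -0.9]
grip_width: 0.062
```

```bash
python3 - <<'E'
from h import *
o=monitor.get_obs(); A=rot(o['tool_rot']); print(A[:,2])
over(.084)
y=.084; print('by old fit',tool((.5662+.0844*y,y,.108)))
E
```

```text
[ 0.9964932  -0.08364958  0.00201292]
t 34.775 [0.5736 0.0834 0.2039] F [-0.3  0.6 -0.9] grip 0.062
bar fit [0.08024457 0.56645112] 5 0.09000000000000001 0.13 resid 6.320363535314442e-05 ymax 0.20396992577633838
shift [ 0.0958  0.0003 -0.0005]
by old fit [ 0.09579127  0.00034624 -0.00040018]
```

>>> {"api": "step_arm", "payload": {
  "deltas": [
    [-1,0.02,0,-0.0003,0],
    [-1,0.04,0,-0.0003,0],
    [-1,0.06,0,-0.0003,0],
    [-1,0.075,0,-0.0003,0],
    [-1,0.088,0,-0.0003,0],
    [-1,0.095,0,-0.0003,0],
    [-1,0.097,0,-0.0003,0],
    [-1,0.097,0,-0.0003,0]
  ]
}}

```text
time_s: 35.83
tool_pos: [0.5728, 0.0842, 0.1069]
tool_rot: [52.5, 89.9, 47.8]
force: [-1.8, -0.0, 4.3]
grip_width: 0.0615
```

>>> {"api": "step_arm", "payload": {
  "deltas": [
    [0.6,0,0,0,0],
    [0.6,0,0,0,0],
    [0.6,0,0,0,0],
    [0.6,-0.03,0,0,0],
    [0.6,-0.08,0,0,0],
    [1,-0.14,0,0,0],
    [1,-0.16,-0.04,0,0],
    [1,-0.16,-0.04,0,0],
    [1,-0.16,-0.04,0,0]
  ]
}}

```text
time_s: 36.95
tool_pos: [0.5689, 0.0447, 0.2651]
tool_rot: [134.6, 89.9, 129.9]
force: [0.2, 0.5, -0.1]
grip_width: 0.0864
```

>>> {"api": "step_arm", "payload": {
  "deltas": [
    [1,0,-0.392,-0.092,-69],
    [1,0,-0.392,-0.092,-69],
    [1,0,-0.392,-0.092,-69],
    [1,0,-0.392,-0.092,-69],
    [1,0,-0.392,-0.092,-69],
    [1,0,-0.392,-0.092,-69],
    [1,0.02,-0.392,-0.092,-69],
    [1,0.04,-0.392,-0.092,-69],
    [1,0.04,-0.392,-0.092,-69],
    [1,0.04,-0.392,-0.092,-69],
    [1,0.04,-0.392,-0.092,-69]
  ]
}}

```text
time_s: 38.33
tool_pos: [0.4467, -0.3377, 0.2263]
tool_rot: [-68.1, 89.9, -3.7]
force: [0.8, 0.5, 0.4]
grip_width: 0.0871
```

```bash
python3 - <<'E'
from h import *
bridge((.445,-.339),'w12',.06)
E
```

```text
t 38.325 [ 0.4467 -0.3377  0.2263] F [0.8 0.5 0.4] grip 0.0871 jaw yaw 64.43
bridge 3000 (array([ 444.2, -340.8]), array([55. , 52.3]), 63.3) top z 0.0612
tool shift to it at z .032 [ 0.1943  0.0012 -0.0037]
```

View pics/w12.png

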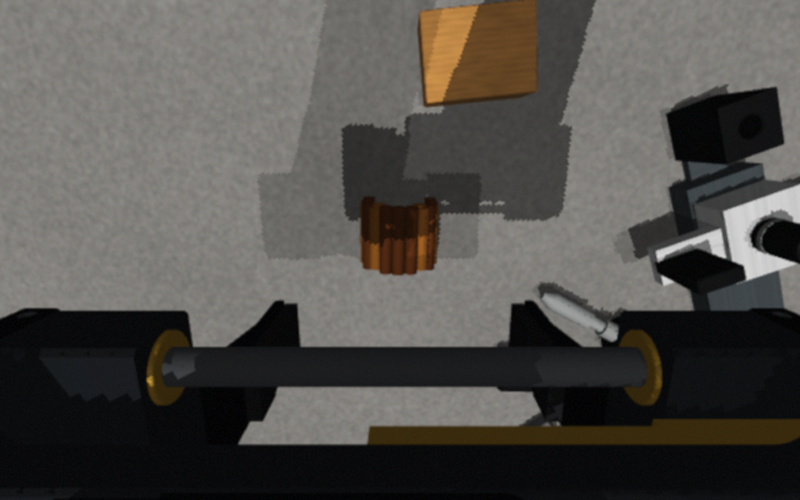

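Bridge 3 is at picture (400,235), square to the jaws and clear all round.

>>> {"api": "step_arm", "payload": {
  "deltas": [
    [1,0.05,0.001,-0.0035,1],
    [1,0.1,0.001,-0.0035,1],
    [1,0.15,0.001,-0.0035,1],
    [1,0.18,0.001,-0.0035,1],
    [1,0.193,0.001,-0.0035,1],
    [1,0.193,0.001,-0.0035,1],
    [-1,0.193,0.001,-0.0035,1],
    [-1,0.193,0.001,-0.0035,1],
    [-1,0.193,0.001,-0.0035,1],
    [-1,0.193,0.001,-0.0035,1],
    [-1,0.193,0.001,-0.0035,1]
  ],
  "newtons": 15
}}

```text
time_s: 39.75
tool_pos: [0.4434, -0.3417, 0.0332]
tool_rot: [-64.5, 89.9, -1.2]
force: [-2.1, 1.3, 5.7]
grip_width: 0.0616
```

>>> {"api": "step_arm", "payload": {
  "deltas": [
    [-1,-0.01,0,0,0],
    [-1,-0.04,0,0,0],
    [-1,-0.09,0,0,0],
    [-1,-0.15,0,0,0],
    [-1,-0.2,0,0,10],
    [-1,-0.2,0,0,20],
    [-1,-0.2,0,0,30],
    [-1,-0.2,0,0,40],
    [-1,-0.2,0,0,50],
    [-1,-0.2,0,0,60],
    [-1,-0.2,0,0,68.2],
    [-1,-0.2,0,0,68.2]
  ]
}}

```text
time_s: 41.25
tool_pos: [0.4427, -0.3415, 0.2326]
tool_rot: [166.8, 90.0, 162.0]
force: [-1.1, -0.3, -0.5]
grip_width: 0.0622
```

```bash
python3 - <<'E'
from h import *
o=monitor.get_obs(); t=o['tool_pos']; bridge(t,None,.05,t[2]+.015,t[2]+.045)
y=.029; print('shift', tool((.5662+.0844*y,y,.235)))
E
```

```text
t 41.25 [ 0.4427 -0.3415  0.2326] F [-1.1 -0.3 -0.5] grip 0.0622 jaw yaw -4.83
bridge 9606 (array([ 442.9, -339. ]), array([46.4, 86.7]), 85.1) top z 0.2753
tool shift to it at z .032 [ 2.006e-01  2.500e-03 -1.000e-04]
shift [-0.0024202   0.37968397  0.09473274]
```

>>> {"api": "step_arm", "payload": {
  "deltas": [
    [-1,0,0.05,0.012,0],
    [-1,0,0.11,0.027,0],
    [-1,0,0.17,0.042,0],
    [-1,0,0.225,0.056,0],
    [-1,0,0.28,0.07,0],
    [-1,0,0.335,0.083,0],
    [-1,0,0.3795,0.0947,0],
    [-1,0,0.3795,0.0947,0],
    [-1,0.03,0.3795,0.0947,0],
    [-1,0.03,0.3795,0.0947,0],
    [-1,0.03,0.3795,0.0947,0]
  ]
}}

```text
time_s: 42.68
tool_pos: [0.5699, 0.0275, 0.2034]
tool_rot: [9.8, 90.0, 4.8]
force: [-0.6, 0.5, -0.9]
grip_width: 0.0617
```

```bash
python3 - <<'E'
from h import *
y=.029; print('by old fit',tool((.5662+.0844*y,y,.108))); 
o=monitor.get_obs(); print(o['tool_pos'])
m,im,d=cam('wrist'); C=cloud(m,d); save('w13',im,1.25)
P=stamp(C,.126,.14,(.52,.64),(.062,.2)); print('hung',rect(P)); 
E
```

```text
by old fit [ 0.09544086  0.00134642 -0.00148201]
[0.56993532 0.02752485 0.20344178]
hung (array([575.1, 112.2]), array([100.7,  43.8]), 84.8)
```

View pics/w13.png

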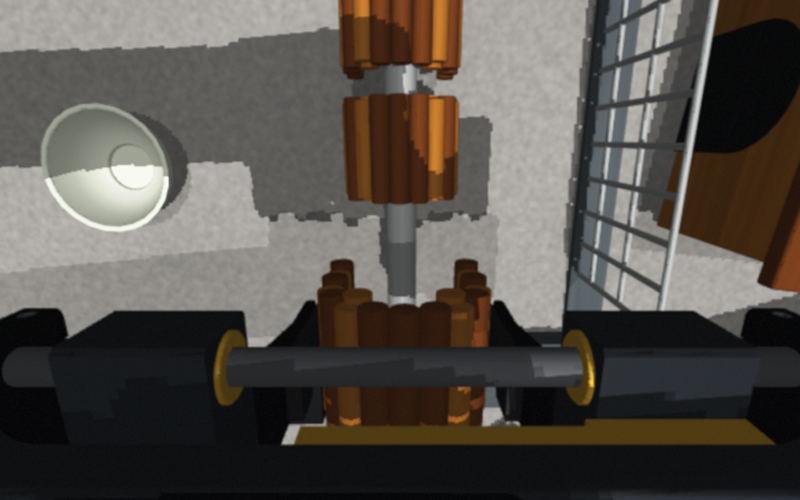

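Two bridges hang side by side at (400,40) and (400,150); the third is centred over the bar in front of them. Lower.

>>> {"api": "step_arm", "payload": {
  "deltas": [
    [-1,0.02,0.001,-0.001,0],
    [-1,0.04,0.001,-0.001,0],
    [-1,0.06,0.001,-0.001,0],
    [-1,0.075,0.001,-0.001,0],
    [-1,0.088,0.001,-0.001,0],
    [-1,0.095,0.001,-0.001,0],
    [-1,0.0965,0.001,-0.001,0],
    [-1,0.0965,0.001,-0.001,0]
  ]
}}

```text
time_s: 43.72
tool_pos: [0.5691, 0.0295, 0.1069]
tool_rot: [51.6, 90.0, 46.7]
force: [-2.9, -0.1, 3.8]
grip_width: 0.0621
```

>>> {"api": "step_arm", "payload": {
  "deltas": [
    [0.6,0,0,0,0],
    [0.6,0,0,0,0],
    [0.6,0,0,0,0],
    [0.6,-0.03,0,0,0],
    [0.6,-0.08,0,0,0],
    [1,-0.14,0,0,0],
    [1,-0.18,-0.04,0,0],
    [1,-0.18,-0.08,0,0],
    [1,-0.18,-0.08,0,0],
    [1,-0.18,-0.08,0,0]
  ]
}}

```text
time_s: 44.98
tool_pos: [0.5619, -0.0495, 0.2857]
tool_rot: [123.1, 89.9, 118.2]
force: [0.3, -0.1, -0.4]
grip_width: 0.0868
```

```bash
python3 - <<'E'
from h import *
o=monitor.get_obs(); print(o['time_s'],o['tool_pos'],o['force'])
m,im,d=cam('wrist'); C=cloud(m,d); save('w14',im,1.25)
P=stamp(C,.128,.145,(.52,.64),(-.02,.22))
for a,b in ((-.01,.062),(.062,.127),(.127,.195)):
    Q=P[(P[:,1]>a)&(P[:,1]<b)]; print(len(Q),rect(Q) if len(Q)>3 else '',Q[:,2].max() if len(Q) else '')
P=stamp(C,.09,.11,(.53,.585),(-.12,-.06)); print('knob',rect(P),np.percentile(P[:,2],[50,95]))
# fallen pins
import itertools
for cam_ in ('scene',):
    m,im,d=cam(cam_); C=cloud(m,d); save('s14',im[120:330,170:420],2.8)
    P=stamp(C,.006,.06,(.5,.685),(-.345,-.17)); n,l=0,0
    g=np.zeros((400,400),np.uint8); ij=((P[:,:2]-[.48,-.36])*1000).astype(int); g[ij[:,0],ij[:,1]]=1
    g=cv2.morphologyEx(g,cv2.MORPH_CLOSE,np.ones((7,7),np.uint8)); n,l=cv2.connectedComponents(g)
    for k in range(1,n):
        Q=P[l[ij[:,0],ij[:,1]]==k]
        if len(Q)>40: print(len(Q),rect(Q),Q[:,2].max())
E
```

```text
44.975 [ 0.56189851 -0.04949     0.28569336] [ 0.29061995 -0.06802257 -0.40589732]
2426 (array([568.8,  28.8]), array([52.1, 40.2]), 84.5) 0.13723405895770724
2052 (array([573.2,  88.8]), array([37.5, 40.4]), 85.2) 0.13703141494603488
0  
knob (array([557.8, -92. ]), array([24.9, 24.7]), 84.5) [0.09944921 0.10346918]
903 (array([ 630.8, -249. ]), array([146.3, 102.7]), 40.9) 0.04168967912875954
```

View pics/s14.png

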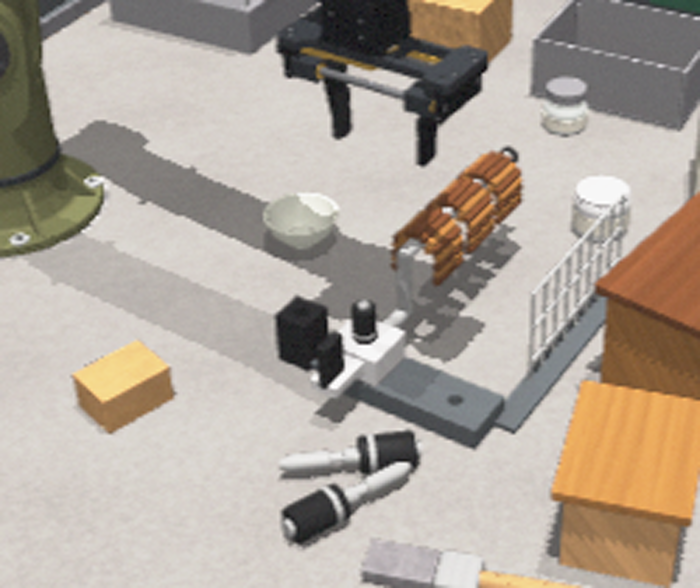

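All three bridges hang on the bar at (405–515, 160–270) and the pin is home at (364,320). Both large look-alike pins lie on the table at (350,455) and (345,500). There's plenty of time, so I'll try to stand them up again. First, their lying poses.

```bash
cat > pins.py <<'E'
from h import *
def pins():
    for n in ('top','scene'):
        m,im,d=cam(n); C=cloud(m,d)
        M=(C[...,2]>.008)&(C[...,2]<.06)&(C[...,0]>.5)&(C[...,0]<.685)&(C[...,1]>-.36)&(C[...,1]<-.175)
        k=(im.max(2)<75)&M
        for nm,mk in (('dark',k),('light',M&~k)):
            c,l,s,ce=cv2.connectedComponentsWithStats(mk.astype(np.uint8))
            for i in range(1,c):
                if s[i,4]>25: P=C[l==i]; print(n,nm,s[i,4],rect(P),'zmax',P[:,2].max().round(3))
if __name__=='__main__':
    pins()
    m,im,d=cam('top'); save('t15',im[165:260,360:470],6)
E
python3 pins.py
```

```text
top dark 186 (array([ 627.9, -263.4]), array([116.7,  34. ]), 63.6) zmax 0.044
top dark 44 (array([ 588.7, -218.9]), array([82.9, 21.9]), 19.4) zmax 0.041
top light 67 (array([ 643.8, -236.3]), array([62.9, 14.6]), 63.0) zmax 0.033
top light 76 (array([ 582.7, -228.9]), array([77.6, 14.3]), 37.3) zmax 0.034
scene dark 141 (array([ 648.1, -193.4]), array([36.5, 26.1]), 35.6) zmax 0.039
scene dark 33 (array([ 620.5, -211.9]), array([ 8.3, 25.8]), 37.7) zmax 0.039
scene dark 204 (array([ 618.4, -302.7]), array([42.8, 29.6]), 56.3) zmax 0.04
scene light 434 (array([ 608.9, -235. ]), array([111.4,  95.5]), 71.5) zmax 0.041
scene light 42 (array([ 600.7, -314.4]), array([17.7, 31.6]), 21.2) zmax 0.037
```

View pics/t15.png

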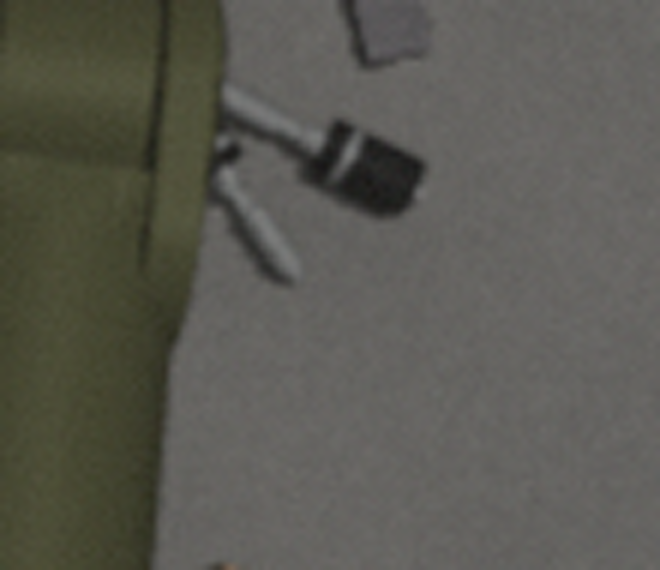

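Their tips are tapered, so re-standing them with a vertical-only gripper is unlikely to hold. I've also used all 16 picture views. I'll leave them lying still rather than risk the finished display. One last numeric check, then hand in.

```bash
python3 - <<'E'
from h import *
m,im,d=cam('scene'); C=cloud(m,d)
for a,b in ((-.005,.0605),(.0605,.128),(.128,.195)):
    P=stamp(C,.07,.145,(.52,.64),(a,b)); print(len(P),P[:,2].max().round(4),P[:,2].min().round(3),np.percentile(P[P[:,2]>.12],[2,50,98],0).round(3).tolist())
for t in ('bridge1_mid','bowl','jar','tin','carton'):
    for n in ('scene','top'):
        if n=='top' and t=='bowl' : pass
        m,im,d=cam(n); C=cloud(m,d)
        for r in regions_of(n,t)[:4]:
            P=C[r['pixels']&(d>0)]
            if r['p']>.4 and len(P): print(t,n,round(r['p'],2),np.median(P,0).round(3))
o=monitor.get_obs(); print(o['time_s'],o['force'])
env.sign_off()
E
```

```text
397 0.1393 0.073 [[0.547, -0.001, 0.121], [0.575, 0.02, 0.13], [0.598, 0.051, 0.137]]
340 0.1388 0.076 [[0.553, 0.064, 0.121], [0.583, 0.087, 0.13], [0.603, 0.12, 0.138]]
300 0.1381 0.076 [[0.56, 0.131, 0.121], [0.587, 0.154, 0.13], [0.609, 0.183, 0.137]]
bridge1_mid scene 0.79 [0.6   0.152 0.123]
bridge1_mid top 0.53 [0.577 0.162 0.129]
bowl scene 0.89 [0.357 0.112 0.025]
bowl scene 0.41 [ 0.627 -0.09   0.026]
bowl top 0.8 [0.362 0.101 0.019]
jar scene 0.86 [0.551 0.465 0.04 ]
jar top 0.72 [0.543 0.481 0.057]
tin scene 0.57 [0.678 0.257 0.053]
tin top 0.66 [0.672 0.279 0.054]
carton scene 0.83 [ 0.365 -0.246  0.042]
carton scene 0.61 [0.593 0.088 0.123]
carton top 0.75 [ 0.351 -0.227  0.044]
carton top 0.58 [0.577 0.161 0.129]
46.275 [-0.35272005 -0.45569083 -0.63852146]
the job is handed in; nothing more can be done
```

The display bar is set up and all three bridges hang on it, but both larger look-alike pins got knocked over along the way. I handed the job in at 46 s.

**Done:** I pulled the small pin and parked it in the rest, then drew the slide out 110 mm. I pushed the pin home through both holes and hung the bridges side by side. Bridge 2 had been shifted a couple of centimetres before I reached it, so I found it again first.

**Last checks:**
- The pin's knob top is at 0.0995–0.100 m, which is fully home.
- All three crowns are at 0.137–0.139 m, with gaps between the bridges and the legs about 70 mm clear of the table.
- The bowl, jar, tin and carton are where they started, to within a few mm.
- The robot touches nothing.

**Failed:** The two larger pins were standing at 3 s and lying down when I looked at 30 s. My gripper body most likely clipped them while drawing the slide by its tab; I had planned on only about 5 mm of clearance over them. I left them lying because they stand on tapered tips, and a downward-only gripper was unlikely to get them to stay up.

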